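Park the airbrush compressor's flywheel just past compression and lock it

TASK

The airbrush compressor on the model-railway bench must be parked for service: take the black handle on its flywheel and turn the wheel steadily, never forcing it, through the point where the compression resists most, and stop just past that, where the resistance has eased off and the wheel stays by itself when you let go. Then swing the lock lever on the compressor's base plate fully over, without disturbing the wheel or the other things on the bench.

Things in the scene. Friction and masses are not known exactly. Their poses are not given: they have to be found in the camera images.
- compressor: Compressor head fixed to the bench, yaw differs: dark base plate 220 x 400 x 12 mm, grey round crankcase 96 mm across, finned cylinder with square head lying along its +y (to 167 mm), vertical shaft with a flywheel on top. Origin: at bench height on the shaft's axis, z up. The lock lever stands 150 mm along its -y.
- flywheel: Steel disc on the vertical shaft, 150 mm across, top 111 mm above the bench; origin at bench height on the shaft's axis, x towards the handle. Turns without end, either way will do. Starts at rest within 65 degrees of bottom dead centre, half a turn from top dead centre (TDC); how the wheel sits on the crank differs, so the handle does not tell where. Friction takes about 5 N at the handle.
- handle: Upright black round handle near the wheel's rim, 22 mm across, 115 to 158 mm above the bench, 58 mm from the shaft's axis; spins freely on its pin. Origin at bench height below its axis. More than 25 N net push by the robot on wheel and handle is forcing (a squeeze by both fingers balances out and does not count).
- handle_mid (a point): Middle of the handle's grip, 140 mm above the bench. Compression adds to friction here: nothing at bottom dead centre, most at 60 degrees before TDC (about 9 N more, 14 N in all), nothing at TDC; past TDC it pushes the wheel on in the same measure. Let go within about 19 degrees of TDC the wheel stays; farther off it springs back or runs on.
- stem_tip (a point): Outer end of the 12 mm steel diaphragm stem that pokes out of the cylinder head along the compressor's +y, 55 mm above the bench. It moves only 3 mm in all with the piston: 184.5 mm from the shaft's axis at TDC, 181.5 mm at bottom dead centre, and hardly at all near TDC: too little to find the place by.
- lock_lever (a joint): Lock lever's angle in rad: 0 at the start, leaning to the compressor's -x; 1.0 fully over, leaning to its +x. Its pivot's axis runs along the compressor's y, 34 mm above the bench. Stays where it is left; about 1 N at the tip moves it.
- lock_lever_base: Grey block 70 x 50 x 25 mm under the lever, on the base plate, centre 150 mm along the compressor's -y from the shaft's axis; axes as the compressor's. More than 30 N by the robot on lever and block is forcing.
- lock_lever_tip (a point): Centre of the black ball, 26 mm across, at the lever's end, 80 mm from the pivot (104 mm above the bench at either end of the swing, 114 mm midway).
- paint_jar: Small amber jar with white cap, 38 mm across, 45 mm tall, loose on the compressor's base plate beside the cylinder. To be left alone.
- screwdriver: Screwdriver 140 mm long lying loose on the base plate on the other side of the cylinder. To be left alone.
- drink_bottle: Blue steel drinking bottle, 68 mm across, 210 mm tall, standing on the bench at the left. To be left alone.
- ballast_tub: Clear tub with white lid, 120 mm across, 70 mm tall, on the bench at the left. To be left alone.
- phone: Black phone 75 x 155 x 9 mm lying on the bench at the left. To be left alone.
- wagon: Model freight wagon 130 x 40 x 52 mm on the bench at the right. To be left alone.
- parts_tray: White open tray 110 x 160 x 45 mm on the bench at the right. To be left alone.

How it is judged:
By the outcome, as a careful person would: the job done as asked, in the order asked, and still so for the second after the job is handed in, with the robot touching nothing.
It also fails if it takes over 72 s, if anything falls off the work surface, if the arm or the gripper's body presses on something with over 40 N, if the wrist force passes 120 N, or if a joint passes its speed limit or range.

ROBOT

A 7-joint arm with a two-finger parallel gripper is mounted at the origin on the work surface. World frame = base frame: x ahead of the robot, y to its left, z up, the work surface at z = 0. Lengths are in m, angles in degrees, forces in N, time in s.
With the tool pointing down it reaches from about 0.4 to 0.925 m from the base axis. Payload 5.6 kg.
Tool frame: the origin (TCP) lies midway between the tips of the shut fingers; the grasp point (between the pads) lies 19 mm behind it; z points along the fingers, y is the line along which they close (so a half turn about z gives the same grasp; the last joint's range is limited). The gripper opens to 85 mm and grips with 20 to 120 N. Pads are 22 mm wide; open, the fingers measure 114 mm over their backs; the gripper's body (76 mm by 85 mm) begins 54 mm behind the grasp point. The pads swing forward as they close: fully open they stand 13 mm farther back than shut.
Start: joints at [-76.49, 26.786, -0.665, 91.828, 0.344, 61.387, -3.226], TCP at [0.179, 0.625, 0.231] pointing down, gripper open.
Joint ranges: [-144.91, 144.91], [-17.63, 115.5], [-89.93, 88.59], [15.96, 139.68], [-74.01, 254.01], [8.47, 105.57], [-167.45, 167.45]. Speed limits (degrees/s): [147.25, 147.25, 180, 180, 180, 180, 180].

INTERFACE

Orientations are given as a 3x3 rotation matrix whose columns are the frame's x, y, z axes.
In Python, from workcell import arm, cams gives the robot as it stands. The module is installed in compiled form; this text tells all that it offers.
- The arm moves only by the shell command python3 -m inch [FORCE], which reads ROWS from standard input. ROWS is one flat JSON list of numbers that holds 1 to 5 rows one after another, with no inner brackets; each row has 7 numbers: the opening from 0.0 (shut) to 1.0 (fully open), then dx, dy, dz in m, then a rotation vector rx, ry, rz in degrees; each row is the pose to reach, as a shift and turn from the pose commanded when the command began, along the tool's axes at that moment; what a row does not reach only later rows make up. A row lasts 1/8 s, in which the tool goes at most 0.0625 m and 10.7 degrees, less where a joint would pass 70% of its speed; a pose out of reach is approached as far as the arm can. The fingers move at their own pace and stop on an object; FORCE is the grip in N (left out, the last holds). Time passes only in rows, so rows that do not move let the fingers close. It prints the time, the measured TCP pose, the force, the opening and the grip force at its end. Input that does not fit is refused with a message, and nothing moves.
- arm.observe(): the state, without advancing time (a new reading comes with each control period).
- cams.capture(name): name is "scene" or "top"; returns the picture (420x560x3 uint8, red, green, blue); there is no depth.
- cams.calibration(name): a dict with "K" (3x3 intrinsics, pixels), "distortion" ([k1, k2, p1, p2, k3] as OpenCV has them; the pictures are not rectified), "R" (3x3) and "t" (3): a world point X has camera coordinates R X + t. Camera axes: x right, y down, z forward; pixel columns grow to the right and rows downward; lengths in m; the calibration is good to about 2 mm. A picture is of the moment at which its call begins. calibration takes no time and is no camera call.
- arm.job_done(): hands the job in; it is judged then, once.
Trained networks look in the newest picture that a camera, given by its name, has taken for a name from the list of things; names that differ only in an ending like _2 or _b are one class to them, and where a whole thing is asked for, a point or a joint stands for the part that bears it (a point fixed in the world has none). Each returns a list of dicts, best first, with "score" (0 to 1); they miss things now and then, are a little off and sometimes report something else, mostly with a low value. They report only what shows in the picture. A call takes as long as a camera call.
- cams.trace(label, camera): "mask" (420x560 bool, what is visible of it) and "rect" ([left, top, right, bottom] in pixels, round what is visible of it).
- cams.place_of(label, camera): "centre" ([column, row] in pixels: a listed point, or the origin of a listed thing).
The state is a dict: "time": time; "joints": joint angles; "dq": joint speeds; "effort": joint torques, N m; "ee_pos": TCP position; "tcp_rot": TCP orientation; "contact_force": force on the tool from outside, world axes, zero at the start; "moment": the same for the moment, N m; "width": opening from 0.0 (shut) to 1.0 (fully open); "finger_force": force on a finger pad.
Only numpy, scipy, OpenCV 4.12 (cv2) and the standard library are available. Lean on these libraries where they do the work, as an engineer would, in place of code of your own. Each camera call takes 0.05 s, during which the arm holds its last target. There are 200 camera calls.

## Working session

There is one attempt and no reset: what is moved stays moved. The work goes in short steps, Python scripts to look and compute and a shell command to move; the robot and the scene stay as the last step left them, time stands still between calls to the robot, and variables do not carry over. Pictures are saved under pics/ and viewed, at most 10 in all, crops included, and the job is handed in when it is done.

```bash
mkdir -p pics
cat > h.py <<'E'
import numpy as np, cv2
from workcell import arm, cams
def ray(cam,px):
    c=cams.calibration(cam);K=np.array(c["K"],float);d=np.array(c["distortion"],float)
    R=np.array(c["R"]);t=np.array(c["t"])
    u=cv2.undistortPoints(np.array([[px]],float),K,d)[0,0]
    return -R.T@t, R.T@np.array([u[0],u[1],1.])
def atz(cam,px,z):
    o,d=ray(cam,px);return o+d*(z-o[2])/d[2]
def proj(cam,X):
    c=cams.calibration(cam)
    return cv2.projectPoints(np.array([X],float),cv2.Rodrigues(np.array(c["R"]))[0],np.array(c["t"],float),np.array(c["K"],float),np.array(c["distortion"],float))[0][0,0]
def tri(p1,p2):
    o1,d1=ray("scene",p1);o2,d2=ray("top",p2)
    A=np.c_[d1,-d2];s=np.linalg.lstsq(A,o2-o1,rcond=None)[0]
    a=o1+s[0]*d1;b=o2+s[1]*d2
    return (a+b)/2,np.linalg.norm(a-b)
Z=dict(compressor=0,flywheel=0,handle=0,handle_mid=.14,stem_tip=.055,lock_lever_base=.0245,lock_lever_tip=.104)
E
cat > m.py <<'E'
from h import *
import sys
for n in ("scene","top"):
    cv2.imwrite(f"pics/{n}_{sys.argv[1]}.png",cams.capture(n)[:,:,::-1])
P={}
for l in Z:
    for n in ("scene","top"):
        r=cams.place_of(l,n)
        for k in r[:2]: print(l,n,np.round(k["centre"],1),round(k["score"],2),np.round(atz(n,k["centre"],Z[l]),4))
        if r:P[l,n]=r[0]["centre"]
    if (l,"scene") in P and (l,"top") in P: print("   tri",np.round(tri(P[l,"scene"],P[l,"top"])[0],4))
E
python3 m.py 0; python3 -c "
from workcell import arm
s=arm.observe();print(s)"
```

```text
compressor scene [250.4 233.4] 0.88 [ 0.5442 -0.0602  0.    ]
compressor top [309.8 188.2] 0.66 [ 0.5526 -0.0436  0.    ]
   tri [ 0.5516 -0.0434  0.0123]
flywheel scene [250.6 237.6] 0.88 [ 0.5537 -0.0397  0.    ]
flywheel top [316.5 184.9] 0.57 [ 0.5613 -0.0625  0.    ]
   tri [ 0.5547 -0.0583 -0.0093]
handle scene [397.6 358.3] 0.6 [ 0.4769  0.5261 -0.    ]
handle top [244.7 205.5] 0.71 [0.5087 0.1386 0.    ]
handle top [331.  180.1] 0.52 [ 0.5738 -0.1032  0.    ]
   tri [ 0.4268  0.2842 -0.2108]
handle_mid scene [234.  187.8] 0.48 [ 0.5712 -0.1108  0.14  ]
handle_mid top [334.6 168.8] 0.52 [ 0.5818 -0.1001  0.14  ]
handle_mid top [332.1 175.7] 0.3 [ 0.5647 -0.0934  0.14  ]
   tri [ 0.5787 -0.0983  0.1482]
stem_tip scene [291.8 246.9] 0.36 [0.5091 0.124  0.055 ]
stem_tip top [247.9 203.6] 0.45 [0.5086 0.1244 0.055 ]
stem_tip top [453.6 276.3] 0.25 [ 0.3047 -0.4104  0.055 ]
   tri [0.5088 0.1242 0.055 ]
lock_lever_base scene [211.6 176.3] 0.67 [ 0.5215 -0.428   0.0245]
lock_lever_base scene [216.7 215. ] 0.53 [ 0.6083 -0.1691  0.0245]
lock_lever_base top [364.  170.4] 0.69 [ 0.5947
[... 458 characters left out ...]
0549,  -3.2259417 ]), 'dq': array([ 0.00228305, -0.02328503, -0.0408208 , -0.07429889,  0.0075314 ,
        0.00891963,  0.04498512]), 'effort': array([ 3.60161212e-04, -5.32156992e+01,  2.21954088e-02, -2.51625270e+01,
        1.16044428e-02,  1.14096845e-03,  6.51750483e-06]), 'ee_pos': array([0.17896069, 0.62487885, 0.23128832]), 'tcp_rot': array([[-9.61359756e-01,  2.75295137e-01,  8.23655247e-05],
       [ 2.75295139e-01,  9.61359759e-01,  9.17381725e-06],
       [-7.66573937e-05,  3.14941673e-05, -9.99999997e-01]]), 'contact_force': array([ 0.71281675, -0.27699841,  0.43106404]), 'moment': array([-0.04350512, -0.00599172,  0.01757899]), 'finger_force': 0.0, 'width': 0.9986201114660104}
```

Run:
```python
import cv2
a=cv2.imread("pics/scene_0.png")[120:320,120:420];b=cv2.imread("pics/top_0.png")[100:300,180:480]
cv2.imwrite("pics/c0.png",cv2.resize(a,(800,533),interpolation=cv2.INTER_CUBIC))
cv2.imwrite("pics/c1.png",cv2.resize(b,(800,533),interpolation=cv2.INTER_CUBIC))
```

```text
(no output)
```

View pics/c0.png

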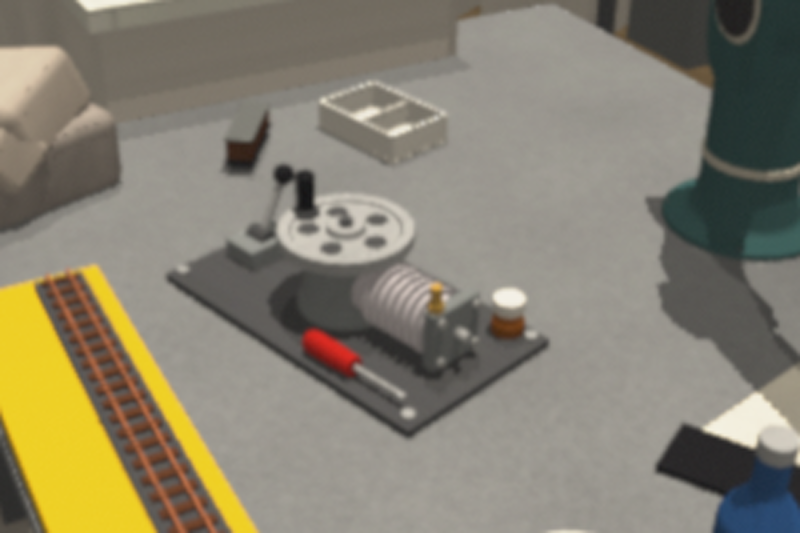

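View pics/c1.png

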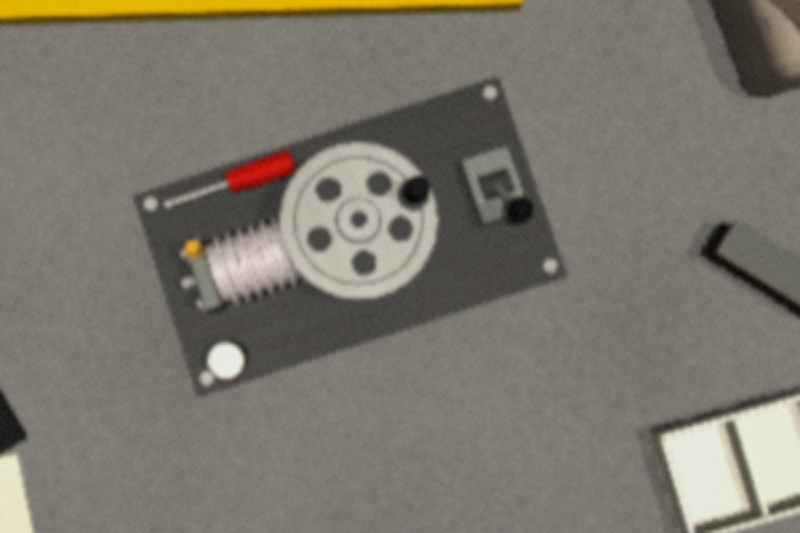

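```bash
cat > fit.py <<'E'
from h import *
from scipy.optimize import least_squares
f=lambda c:(180+c[0]/800*300,100+c[1]/533*200)
g=lambda c:(120+c[0]/800*300,120+c[1]/533*200)
pl=[f(c) for c in((135,197),(497,78),(566,272),(198,395))]
W=[atz("top",p,.012) for p in pl]; print(np.round(W,4))
print("plate c",np.mean(W,0), "sides",[np.linalg.norm(W[i]-W[(i+1)%4]) for i in range(4)])
Ws=[atz("scene",g(c),.012) for c in((168,275),(410,435),(548,342))];print("scene corners",np.round(Ws,4))
print("wheel c top",atz("top",f((358,220)),.113),"scene",atz("scene",g((346,230)),.111))
print("handle top",atz("top",f((417,190)),.158),"scene",atz("scene",g((306,190)),.1365))
print("tip top",atz("top",f((518,209)),.104),"scene",atz("scene",g((284,173)),.104))
print("stem top",atz("top",f((187,283)),.055))
d=W[0]+W[3]-W[1]-W[2];print("yaw",np.degrees(np.arctan2(-d[0],d[1])))
E
python3 fit.py
```

```text
[[ 0.5963  0.1749  0.012 ]
 [ 0.7118 -0.2045  0.012 ]
 [ 0.5072 -0.2679  0.012 ]
 [ 0.3897  0.1132  0.012 ]]
plate c [ 0.55124541 -0.04608214  0.012     ] sides [np.float64(0.3966252334800168), np.float64(0.21425386253445888), np.float64(0.3988190251712818), np.float64(0.2157128000518343)]
scene corners [[ 0.7123 -0.1914  0.012 ]
 [ 0.5999  0.189   0.012 ]
 [ 0.395   0.1248  0.012 ]]
wheel c top [ 0.55248789 -0.05026862  0.113     ] scene [ 0.55588436 -0.0374177   0.111     ]
handle top [ 0.57254589 -0.1024234   0.158     ] scene [ 0.57552335 -0.09610389  0.1365    ]
tip top [ 0.56049023 -0.20388869  0.104     ] scene [ 0.55747878 -0.20101688  0.104     ]
stem top [0.50149788 0.11859657 0.055     ]
yaw 17.02933681597657
```

```bash
cat > tr.py <<'E'
from h import *
for n in("scene","top"): cams.capture(n)
Zt=dict(flywheel=.105,handle=.1365,lock_lever_tip=.104,lock_lever_base=.0245,compressor=.012,paint_jar=.035)
for l in Zt:
    C={}
    for n in("scene","top"):
        for r in cams.trace(l,n)[:2]:
            m=r["mask"].astype(np.uint8);cs=max(cv2.findContours(m,0,1)[0],key=cv2.contourArea)
            (c,wh,a)=cv2.minAreaRect(cs);M=cv2.moments(m,True);cen=(M['m10']/M['m00'],M['m01']/M['m00'])
            C.setdefault(n,cen)
            print(l,n,round(r["score"],2),r["rect"],"cen",np.round(cen,1),np.round(atz(n,cen,Zt[l]),4),"rectc",np.round(atz(n,c,Zt[l]),4),int(m.sum()))
    if len(C)==2: print("  tri",tri(C["scene"],C["top"]))
E
python3 tr.py
python3 -c "
from h import *
for n in('scene','top'):
  im=cv2.cvtColor(cv2.imread(f'pics/{n}_0.png'),6)
  c=cams.calibration(n);print(n,'cam pos',ray(n,(280,210))[0])
"
```

```text
flywheel scene 0.65 [223.8, 183.3, 274.2, 223.1] cen [247.8 206.7] [ 0.5576 -0.047   0.105 ] rectc [ 0.5598 -0.0407  0.105 ] 1396
flywheel top 0.76 [286.0, 153.5, 344.8, 210.0] cen [313.9 182.8] [ 0.5529 -0.0499  0.105 ] rectc [ 0.5531 -0.0507  0.105 ] 2696
flywheel top 0.38 [351.0, 156.3, 381.1, 185.7] cen [365.3 170.5] [ 0.5813 -0.1816  0.105 ] rectc [ 0.5781 -0.1815  0.105 ] 525
  tri (array([ 0.55447174, -0.05068466,  0.10198444]), np.float64(0.0025833157086203452))
handle scene 0.57 [228.4, 183.9, 238.1, 199.8] cen [233.8 190.5] [ 0.576  -0.1016  0.1365] rectc [ 0.578  -0.0994  0.1365] 102
handle scene 0.56 [365.4, 278.5, 436.8, 319.5] cen [395.7 295.6] [0.4658 0.4741 0.1365] rectc [0.4794 0.4555 0.1365] 944
lock_lever_tip top 0.6 [366.5, 170.8, 380.5, 184.1] cen [373.2 177.3] [ 0.5633 -0.2013  0.104 ] rectc [ 0.5635 -0.1973  0.104 ] 104
lock_lever_base scene 0.73 [233.1, 245.6, 269.8, 265.0] cen [246.2 254. ] [0.615  0.0582 0.0245] rectc [0.61   0.0686 0.0245] 247
lock_lever_base scene 0.6 [203.0, 181.8, 231.0, 220.4] cen [217.7 206.1] [ 0.5843 -0.2187  0.0245] rectc [ 0.5629 -
[... 712 characters left out ...]
60804845919))
paint_jar scene 0.76 [301.6, 230.2, 316.1, 247.6] cen [310.1 238.5] [0.4268 0.0897 0.035 ] rectc [0.4269 0.0894 0.035 ] 194
paint_jar scene 0.45 [201.2, 158.1, 218.4, 182.0] cen [211.6 170.4] [ 0.5106 -0.4534  0.035 ] rectc [ 0.5113 -0.4529  0.035 ] 351
paint_jar top 0.55 [260.1, 229.1, 274.3, 241.6] cen [264.9 235.5] [0.4231 0.082  0.035 ] rectc [0.4232 0.0817 0.035 ] 135
paint_jar top 0.52 [443.6, 182.1, 495.5, 220.6] cen [469.3 201.2] [ 0.5023 -0.4694  0.035 ] rectc [ 0.502  -0.4691  0.035 ] 934
  tri (array([0.422683  , 0.08267965, 0.0293918 ]), np.float64(0.0012793940719295455))
scene cam pos [1.0342876  0.96059001 0.76384863]
top cam pos [0.39526543 0.01173325 1.25348272]
```

```bash
echo '[1, 0, 0, -0.05, 0, 0, 0, 1, -0.02, -0.02, -0.08, 0, 0, 0, 1, -0.06, -0.06, -0.08, 0, 0, 0, 1, -0.10, -0.10, -0.08, 0, 0, 0, 1, -0.14, -0.14, -0.08, 0, 0, 0]' | python3 -m inch
echo '[1, -0.04, -0.04, 0, 0, 0, 0, 1, -0.08, -0.08, 0, 0, 0, 0, 1, -0.12, -0.12, 0, 0, 0, 0, 1, -0.16, -0.16, 0, 0, 0, 0, 1, -0.20, -0.20, 0, 0, 0, 0]' | python3 -m inch
echo '[1, -0.04, -0.04, 0, 0, 0, 0, 1, -0.08, -0.08, 0, 0, 0, 0, 1, -0.12, -0.12, 0, 0, 0, 0, 1, -0.16, -0.16, 0, 0, 0, 0, 1, -0.20, -0.20, 0, 0, 0, 0]' | python3 -m inch
echo '[1, -0.02, -0.025, 0, 0, 0, 0, 1, -0.0405, -0.0504, 0, 0, 0, 0, 1, -0.0405, -0.0504, 0, 0, 0, 0, 1, -0.0405, -0.0504, 0, 0, 0, 0]' | python3 -m inch
```

```text
time: 2.12
ee_pos: [0.2758, 0.4501, 0.3115]
tcp_rot: [[-0.961, 0.275, 0.0], [0.275, 0.961, 0.001], [-0.0, 0.001, -1.0]]
contact_force: [0.9, -0.5, 0.7]
width: 0.998
finger_force: 0.0
time: 2.75
ee_pos: [0.4129, 0.2028, 0.3117]
tcp_rot: [[-0.961, 0.275, 0.001], [0.275, 0.961, 0.001], [-0.001, 0.001, -1.0]]
contact_force: [1.1, -0.4, 0.5]
width: 1.0
finger_force: 0.0
time: 3.38
ee_pos: [0.5502, -0.0443, 0.3117]
tcp_rot: [[-0.962, 0.275, 0.001], [0.275, 0.962, 0.0], [-0.001, 0.001, -1.0]]
contact_force: [1.0, 0.8, -0.2]
width: 1.003
finger_force: 0.0
time: 3.88
ee_pos: [0.5743, -0.1017, 0.3111]
tcp_rot: [[-0.962, 0.275, -0.0], [0.275, 0.962, 0.001], [0.001, 0.001, -1.0]]
contact_force: [-1.0, 0.4, -0.6]
width: 1.002
finger_force: 0.0
```

```bash
echo '[1, 0, 0, 0.06, 0, 0, 0, 1, 0, 0, 0.11, 0, 0, 0, 1, 0, 0, 0.15, 0, 0, 0, 1, 0, 0, 0.187, 0, 0, 0, 1, 0, 0, 0.187, 0, 0, 0]' | python3 -m inch 20
echo '[0.45, 0, 0, 0, 0, 0, 0, 0.45, 0, 0, 0, 0, 0, 0, 0.4, 0, 0, 0, 0, 0, 0, 0.35, 0, 0, 0, 0, 0, 0, 0.33, 0, 0, 0, 0, 0, 0]' | python3 -m inch
```

```text
time: 4.5
ee_pos: [0.5724, -0.1005, 0.122]
tcp_rot: [[-0.962, 0.273, -0.006], [0.273, 0.962, 0.001], [0.006, -0.0, -1.0]]
contact_force: [-0.2, 0.3, 0.0]
width: 0.999
finger_force: 0.0
time: 5.12
ee_pos: [0.5746, -0.1025, 0.1245]
tcp_rot: [[-0.961, 0.275, 0.0], [0.275, 0.961, 0.0], [-0.0, 0.0, -1.0]]
contact_force: [-0.5, 0.4, -1.2]
width: 0.334
finger_force: 0.0
```

Run:
```python
from h import *
cv2.imwrite("pics/s1.png",cv2.resize(cams.capture("scene")[140:260,160:340,::-1],(780,520),interpolation=cv2.INTER_CUBIC))
```

```text
(no output)
```

View pics/s1.png

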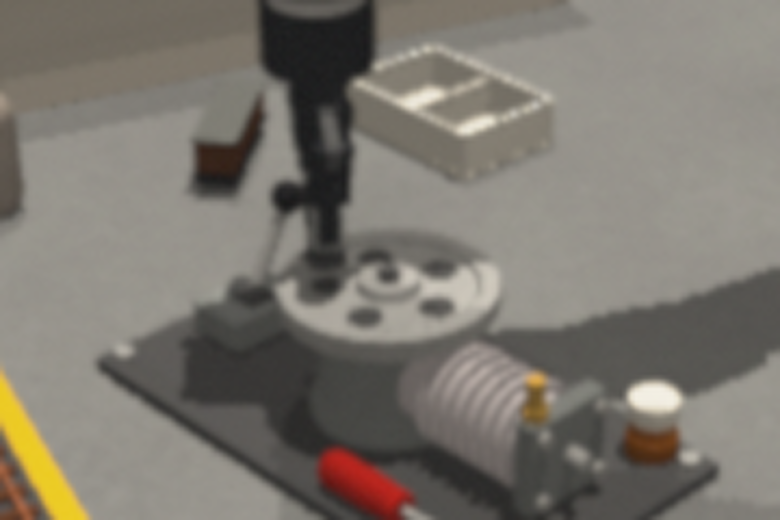

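The view shows the fingers around the handle at about crop (325,225), with no contact yet, so the handle is well centred. I'll close now.

```bash
echo '[0.25, 0, 0, 0, 0, 0, 0, 0.2, 0, 0, 0, 0, 0, 0, 0.2, 0, 0, 0, 0, 0, 0]' | python3 -m inch 25; python3 -c "
from workcell import arm
s=arm.observe();print(s['ee_pos'],s['contact_force'],s['moment'],s['width'],s['finger_force'])"
```

```text
time: 5.55
ee_pos: [0.5747, -0.1018, 0.1245]
tcp_rot: [[-0.962, 0.275, 0.0], [0.275, 0.962, 0.001], [-0.0, 0.001, -1.0]]
contact_force: [-0.2, 3.1, 3.2]
width: 0.246
finger_force: 24.4
[ 0.57474884 -0.10184161  0.1244942 ] [-0.24490605  3.1237978   3.22083851] [0.641376   0.04878964 0.05193451] 0.2464032111210724 24.432022548280656
```

```bash
cat > rows.py <<'E'
import numpy as np,sys
# rows.py cx cy a0 step n : offsets in tool axes
cx,cy,a0,st,n=map(float,sys.argv[1:6]);r=.058
p=lambda a:np.array([cx+r*np.cos(np.radians(a)),cy+r*np.sin(np.radians(a))])
B=np.array([[-.9614,.2753],[.2753,.9614]])
a=a0
for k in range(int(sys.argv[6]) if len(sys.argv)>6 else 5):
    q=[B.T@(p(a+st*(i+1))-p(a)) for i in range(int(n))]
    print(a,'['+','.join('[0.2,%.4f,%.4f,0,0,0,0]'%tuple(v) for v in q)+']')
    a+=st*n
E
cat > f.py <<'E'
from workcell import arm
import numpy as np,sys
s=arm.observe();c=np.array([float(sys.argv[1]),float(sys.argv[2])]);d=s['ee_pos'][:2]-c;r=np.linalg.norm(d);u=d/r
F=s['contact_force'][:2]
print("ang %.1f r %.4f  Fr %.1f Ft %.1f |F| %.1f grip %.0f"%(np.degrees(np.arctan2(d[1],d[0])),r,F@u,F@[-u[1],u[0]],np.linalg.norm(F),s['finger_force']))
E
python3 rows.py .5532 -.049 -68 4 4 4; python3 f.py .5532 -.049
```

```text
-68.0 [[0.2,-0.0031,0.0026,0,0,0,0],[0.2,-0.0060,0.0054,0,0,0,0],[0.2,-0.0087,0.0084,0,0,0,0],[0.2,-0.0112,0.0116,0,0,0,0]]
-52.0 [[0.2,-0.0023,0.0034,0,0,0,0],[0.2,-0.0043,0.0069,0,0,0,0],[0.2,-0.0061,0.0105,0,0,0,0],[0.2,-0.0076,0.0143,0,0,0,0]]
-36.0 [[0.2,-0.0013,0.0038,0,0,0,0],[0.2,-0.0022,0.0078,0,0,0,0],[0.2,-0.0029,0.0118,0,0,0,0],[0.2,-0.0034,0.0158,0,0,0,0]]
-20.0 [[0.2,-0.0001,0.0040,0,0,0,0],[0.2,-0.0000,0.0081,0,0,0,0],[0.2,0.0004,0.0121,0,0,0,0],[0.2,0.0011,0.0161,0,0,0,0]]
ang -67.8 r 0.0571  Fr -3.0 Ft 1.0 |F| 3.1 grip 24
```

```bash
echo '[0.2, -0.0031, 0.0026, 0, 0, 0, 0, 0.2, -0.0060, 0.0054, 0, 0, 0, 0, 0.2, -0.0087, 0.0084, 0, 0, 0, 0, 0.2, -0.0112, 0.0116, 0, 0, 0, 0]' | python3 -m inch; python3 f.py .5532 -.049
```

```text
time: 6.05
ee_pos: [0.5862, -0.0953, 0.1244]
tcp_rot: [[-0.961, 0.276, -0.005], [0.276, 0.961, 0.0], [0.005, -0.001, -1.0]]
contact_force: [-8.4, 1.2, 10.2]
width: 0.247
finger_force: 25.1
ang -54.5 r 0.0569  Fr -5.9 Ft -6.1 |F| 8.5 grip 25
```

```bash
echo '[0.2, -0.0015, 0.0042, -0.001, 0, 0, 0, 0.2, -0.0035, 0.0077, -0.0015, 0, 0, 0, 0.2, -0.0053, 0.0113, -0.0015, 0, 0, 0, 0.2, -0.0068, 0.0151, -0.0015, 0, 0, 0]' | python3 -m inch; python3 f.py .5527 -.048
```

```text
time: 6.55
ee_pos: [0.5963, -0.0854, 0.1246]
tcp_rot: [[-0.961, 0.278, -0.005], [0.278, 0.961, -0.004], [0.004, -0.005, -1.0]]
contact_force: [-5.1, -6.0, -1.3]
width: 0.246
finger_force: 24.9
ang -40.6 r 0.0575  Fr 0.1 Ft -7.9 |F| 7.9 grip 25
```

```bash
echo '[0.2, -0.0013, 0.0038, 0, 0, 0, 0, 0.2, -0.0022, 0.0078, 0, 0, 0, 0, 0.2, -0.0029, 0.0118, 0, 0, 0, 0, 0.2, -0.0034, 0.0158, 0, 0, 0, 0]' | python3 -m inch; python3 f.py .5527 -.048; echo '[0.2, -0.0001, 0.0040, 0, 0, 0, 0, 0.2, -0.0000, 0.0081, 0, 0, 0, 0, 0.2, 0.0004, 0.0121, 0, 0, 0, 0, 0.2, 0.0011, 0.0161, 0, 0, 0, 0]' | python3 -m inch; python3 f.py .5527 -.048;python3 rows.py .5527 -.048 -4 4 4 9
```

```text
time: 7.05
ee_pos: [0.6043, -0.0728, 0.1246]
tcp_rot: [[-0.96, 0.279, -0.004], [0.279, 0.96, -0.006], [0.003, -0.007, -1.0]]
contact_force: [-3.8, -8.1, -2.0]
width: 0.242
finger_force: 24.9
ang -25.7 r 0.0572  Fr 0.1 Ft -8.9 |F| 8.9 grip 25
time: 7.55
ee_pos: [0.6087, -0.0586, 0.1246]
tcp_rot: [[-0.96, 0.28, -0.002], [0.28, 0.96, -0.008], [-0.0, -0.008, -1.0]]
contact_force: [-0.1, -11.2, -4.8]
width: 0.248
finger_force: 24.9
ang -10.7 r 0.0570  Fr 2.0 Ft -11.0 |F| 11.2 grip 25
-4.0 [[0.2,0.0010,0.0039,0,0,0,0],[0.2,0.0022,0.0078,0,0,0,0],[0.2,0.0037,0.0115,0,0,0,0],[0.2,0.0055,0.0152,0,0,0,0]]
12.0 [[0.2,0.0020,0.0035,0,0,0,0],[0.2,0.0043,0.0069,0,0,0,0],[0.2,0.0068,0.0101,0,0,0,0],[0.2,0.0095,0.0131,0,0,0,0]]
28.0 [[0.2,0.0029,0.0028,0,0,0,0],[0.2,0.0060,0.0054,0,0,0,0],[0.2,0.0093,0.0078,0,0,0,0],[0.2,0.0127,0.0099,0,0,0,0]]
44.0 [[0.2,0.0036,0.0019,0,0,0,0],[0.2,0.0073,0.0035,0,0,0,0],[0.2,0.0111,0.0049,0,0,0,0],[0.2,0.0150,0.0061,0,0,0,0]]
60.0 [[0.2,0.0040,0.0008,0,0,0,0],[0.2,0.0080,0.0014,0,0,0,0],[0.2,0.0120,0.0017,0,0,0,0],[0.2,0.0161,0.0017,0,0,0,0]]
76.0 [[0.2,0.0040,-0.0003,0,0,0,0],[0.2,0.0080,-0.0008,0,0,0,0],[0.2,0.0120,-0.0017,0,0,0,0],[0.2,0.0159,-0.0028,0,0,0,0]]
92.0 [[0.2,0.0038,-0.0014,0,0,0,0],[0.2,0.0075,-0.0030,0,0,0,0],[0.2,0.0111,-0.0049,0,0,0,0],[0.2,0.0145,-0.0071,0,0,0,0]]
108.0 [[0.2,0.0033,-0.0024,0,0,0,0],[0.2,0.0064,-0.0050,0,0,0,0],[0.2,0.0093,-0.0078,0,0,0,0],[0.2,0.0120,-0.0108,0,0,0,0]]
124.0 [[0.2,0.0025,-0.0032,0,0,0,0],[0.2,0.0048,-0.0065,0,0,0,0],[0.2,0.0068,-0.0101,0,0,0,0],[0.2,0.0086,-0.0137,0,0,0,0]]
```

```bash
echo '[0.2, 0.0006, 0.0041, 0.0005, 0, 0, 0, 0.2, 0.0018, 0.0080, 0.001, 0, 0, 0, 0.2, 0.0033, 0.0117, 0.001, 0, 0, 0, 0.2, 0.0051, 0.0154, 0.001, 0, 0, 0]' | python3 -m inch; python3 f.py .5532 -.048; echo '[0.2, 0.0020, 0.0035, 0, 0, 0, 0, 0.2, 0.0043, 0.0069, 0, 0, 0, 0, 0.2, 0.0068, 0.0101, 0, 0, 0, 0, 0.2, 0.0095, 0.0131, 0, 0, 0, 0]' | python3 -m inch; python3 f.py .5532 -.048
```

```text
time: 8.05
ee_pos: [0.6094, -0.0434, 0.1246]
tcp_rot: [[-0.96, 0.281, 0.001], [0.281, 0.96, -0.009], [-0.004, -0.008, -1.0]]
contact_force: [1.4, -13.1, -2.1]
width: 0.25
finger_force: 25.1
ang 4.7 r 0.0564  Fr 0.3 Ft -13.2 |F| 13.2 grip 25
time: 8.55
ee_pos: [0.6057, -0.0279, 0.1246]
tcp_rot: [[-0.96, 0.28, 0.005], [0.28, 0.96, -0.009], [-0.008, -0.007, -1.0]]
contact_force: [6.5, -11.8, -5.9]
width: 0.248
finger_force: 24.7
ang 20.9 r 0.0563  Fr 1.8 Ft -13.3 |F| 13.4 grip 25
```

```bash
echo '[0.2, 0.0029, 0.0028, 0.0005, 0, 0, 0, 0.2, 0.0060, 0.0054, 0.001, 0, 0, 0, 0.2, 0.0093, 0.0078, 0.001, 0, 0, 0, 0.2, 0.0127, 0.0099, 0.001, 0, 0, 0]' | python3 -m inch; python3 f.py .5532 -.048; echo '[0.2, 0.0036, 0.0019, 0, 0, 0, 0, 0.2, 0.0073, 0.0035, 0, 0, 0, 0]' | python3 -m inch; python3 f.py .5532 -.048
```

```text
time: 9.05
ee_pos: [0.5981, -0.0139, 0.1246]
tcp_rot: [[-0.96, 0.28, 0.009], [0.28, 0.96, -0.008], [-0.011, -0.005, -1.0]]
contact_force: [10.4, -10.5, -4.6]
width: 0.247
finger_force: 24.7
ang 37.2 r 0.0563  Fr 1.9 Ft -14.6 |F| 14.7 grip 25
time: 9.3
ee_pos: [0.5924, -0.0075, 0.1246]
tcp_rot: [[-0.96, 0.279, 0.01], [0.279, 0.96, -0.007], [-0.011, -0.004, -1.0]]
contact_force: [10.6, -8.3, -4.9]
width: 0.244
finger_force: 24.6
ang 45.9 r 0.0564  Fr 1.4 Ft -13.4 |F| 13.5 grip 25
```

```bash
echo '[0.2, 0.0038, 0.0014, 0.0005, 0, 0, 0, 0.2, 0.0077, 0.0026, 0.0005, 0, 0, 0]' | python3 -m inch; python3 f.py .5532 -.048; echo '[0.2, 0.0040, 0.0008, 0, 0, 0, 0, 0.2, 0.0080, 0.0014, 0, 0, 0, 0]' | python3 -m inch; python3 f.py .5532 -.048
```

```text
time: 9.55
ee_pos: [0.5862, -0.0021, 0.1246]
tcp_rot: [[-0.96, 0.279, 0.011], [0.279, 0.96, -0.006], [-0.012, -0.003, -1.0]]
contact_force: [10.5, -7.0, -2.4]
width: 0.248
finger_force: 24.8
ang 54.3 r 0.0565  Fr 0.5 Ft -12.7 |F| 12.7 grip 25
time: 9.8
ee_pos: [0.5788, 0.0026, 0.1246]
tcp_rot: [[-0.961, 0.278, 0.01], [0.278, 0.961, -0.005], [-0.011, -0.002, -1.0]]
contact_force: [10.4, -4.5, -1.3]
width: 0.248
finger_force: 24.8
ang 63.2 r 0.0567  Fr 0.7 Ft -11.3 |F| 11.3 grip 25
```

```bash
echo '[0.2, 0.0040, 0.0003, 0, 0, 0, 0, 0.2, 0.0081, 0.0003, 0, 0, 0, 0]' | python3 -m inch; python3 f.py .5532 -.048; echo '[0.2, 0.0040, -0.0003, 0, 0, 0, 0]' | python3 -m inch; python3 f.py .5532 -.048; echo '[0.2, 0.0040, -0.0005, 0, 0, 0, 0]' | python3 -m inch; python3 f.py .5532 -.048
```

```text
time: 10.05
ee_pos: [0.5708, 0.0061, 0.1246]
tcp_rot: [[-0.961, 0.277, 0.009], [0.277, 0.961, -0.003], [-0.01, -0.001, -1.0]]
contact_force: [8.1, -3.6, 0.3]
width: 0.246
finger_force: 24.9
ang 72.0 r 0.0569  Fr -1.0 Ft -8.8 |F| 8.8 grip 25
time: 10.18
ee_pos: [0.5666, 0.0073, 0.1246]
tcp_rot: [[-0.961, 0.277, 0.009], [0.277, 0.961, -0.003], [-0.009, -0.0, -1.0]]
contact_force: [7.1, -2.3, 0.5]
width: 0.246
finger_force: 25.0
ang 76.3 r 0.0569  Fr -0.6 Ft -7.4 |F| 7.4 grip 25
time: 10.3
ee_pos: [0.5624, 0.0083, 0.1246]
tcp_rot: [[-0.961, 0.277, 0.008], [0.277, 0.961, -0.002], [-0.009, -0.0, -1.0]]
contact_force: [6.4, -0.9, 2.6]
width: 0.245
finger_force: 25.1
ang 80.7 r 0.0570  Fr 0.2 Ft -6.4 |F| 6.4 grip 25
```

```bash
echo '[0.2, 0.0040, -0.0007, 0, 0, 0, 0]' | python3 -m inch; python3 f.py .5532 -.048; echo '[0.2, 0.0039, -0.0010, 0, 0, 0, 0]' | python3 -m inch; python3 f.py .5532 -.048
```

```text
time: 10.42
ee_pos: [0.558, 0.0089, 0.1245]
tcp_rot: [[-0.961, 0.276, 0.007], [0.276, 0.961, -0.002], [-0.008, 0.0, -1.0]]
contact_force: [5.5, -1.7, 2.5]
width: 0.247
finger_force: 25.2
ang 85.1 r 0.0571  Fr -1.3 Ft -5.6 |F| 5.7 grip 25
time: 10.55
ee_pos: [0.5537, 0.0093, 0.1245]
tcp_rot: [[-0.961, 0.276, 0.007], [0.276, 0.961, -0.002], [-0.007, 0.0, -1.0]]
contact_force: [4.5, -0.8, 3.6]
width: 0.247
finger_force: 25.3
ang 89.5 r 0.0573  Fr -0.7 Ft -4.5 |F| 4.6 grip 25
```

```bash
echo '[0.2, 0.0030, -0.0008, 0, 0, 0, 0, 0.2, 0.0030, -0.0008, 0, 0, 0, 0, 0.2, 0.0025, -0.0006, 0, 0, 0, 0, 0.2, 0.0020, -0.0005, 0, 0, 0, 0]' | python3 -m inch; python3 f.py .5532 -.048
echo '[0.3, 0, 0, 0, 0, 0, 0, 0.45, 0, 0, 0, 0, 0, 0, 0.7, 0, 0, 0, 0, 0, 0, 0.9, 0, 0, 0, 0, 0, 0, 0.9, 0, 0, 0, 0, 0, 0]' | python3 -m inch; python3 f.py .5532 -.048
echo '[0.9, 0, 0, -0.03, 0, 0, 0, 0.9, 0, 0, -0.07, 0, 0, 0, 0.9, 0, 0, -0.12, 0, 0, 0]' | python3 -m inch; python3 m.py 1 | grep -E "handle|lever"
```

```text
time: 11.05
ee_pos: [0.5492, 0.0093, 0.1244]
tcp_rot: [[-0.961, 0.276, 0.001], [0.276, 0.961, -0.001], [-0.002, -0.001, -1.0]]
contact_force: [-2.1, -1.6, 11.4]
width: 0.25
finger_force: 26.0
ang 93.9 r 0.0574  Fr -1.5 Ft 2.2 |F| 2.6 grip 26
time: 11.68
ee_pos: [0.5486, 0.0108, 0.1232]
tcp_rot: [[-0.961, 0.275, -0.0], [0.275, 0.961, -0.0], [0.0, -0.0, -1.0]]
contact_force: [-0.7, 0.8, 0.2]
width: 0.897
finger_force: 0.0
ang 94.5 r 0.0590  Fr 0.9 Ft 0.7 |F| 1.1 grip 0
time: 12.05
ee_pos: [0.548, 0.0108, 0.2438]
tcp_rot: [[-0.961, 0.275, -0.002], [0.275, 0.961, -0.001], [0.002, -0.001, -1.0]]
contact_force: [1.1, -0.3, 0.2]
width: 0.904
finger_force: 0.0
handle_mid scene [261.3 204. ] 0.58 [0.5433 0.0103 0.14  ]
handle_mid scene [229.4 186.5] 0.48 [ 0.5799 -0.1245  0.14  ]
lock_lever_base scene [217.6 214.4] 0.88 [ 0.6044 -0.1711  0.0245]
lock_lever_base top [359.7 169.2] 0.55 [ 0.5983 -0.1801  0.0245]
lock_lever_tip scene [225.5 185.4] 0.57 [ 0.5616 -0.1995  0.104 ]
lock_lever_tip top [374.1 176.2] 0.57 [ 0.5662 -0.2037  0.104 ]
```

```bash
echo '[0.5, -0.005, -0.045, 0, 0, 0, -8, 0.2, -0.010, -0.095, 0, 0, 0, -16, 0, -0.015, -0.145, 0, 0, 0, -24, 0, -0.020, -0.195, 0, 0, 0, -33, 0, -0.0247, -0.2315, 0, 0, 0, -33]' | python3 -m inch 40
echo '[0, 0, 0, 0, 0, 0, 0, 0, 0, 0, 0.05, 0, 0, 0, 0, 0, 0, 0.10, 0, 0, 0, 0, 0, 0, 0.15, 0, 0, 0, 0, 0, 0, 0.15, 0, 0, 0]' | python3 -m inch
python3 - <<'E'
from h import *
print(arm.observe()['joints'])
a=cams.capture("scene")[130:260,150:345,::-1];b=cams.capture("top")[110:230,260:440,::-1]
o=np.hstack([cv2.resize(a,(400,267)),cv2.resize(b,(400,267))]);cv2.imwrite("pics/s2.png",o)
E
```

```text
time: 13.48
ee_pos: [0.5079, -0.2211, 0.2436]
tcp_rot: [[-0.956, -0.292, 0.001], [-0.292, 0.956, -0.0], [-0.0, -0.0, -1.0]]
contact_force: [-0.3, 0.6, 0.3]
width: -0.001
finger_force: 0.0
time: 14.1
ee_pos: [0.5063, -0.2162, 0.0901]
tcp_rot: [[-0.956, -0.294, -0.008], [-0.294, 0.956, 0.003], [0.007, 0.005, -1.0]]
contact_force: [0.1, 0.2, 1.1]
width: 0.001
finger_force: 0.0
[ -0.91679283  30.04090037  26.19826405 112.83766862 -19.30065816
  41.85780829 143.98327104]
```

View pics/s2.png

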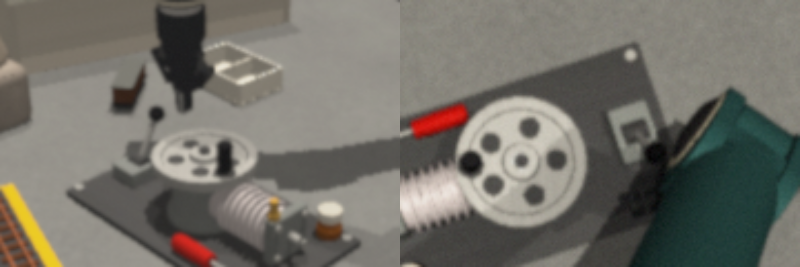

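The handle has stayed at top-crop (470,163). The shut fingers stand just before the lever's ball, which is at (655,152). Next I push along the tool's -x.

```bash
echo '[0, -0.008, 0, 0, 0, 0, 0, 0, -0.016, 0, 0, 0, 0, 0, 0, -0.024, 0, 0, 0, 0, 0, 0, -0.032, 0, 0, 0, 0, 0, 0, -0.04, 0, 0, 0, 0, 0]' | python3 -m inch
echo '[0, -0.008, 0, 0, 0, 0, 0, 0, -0.016, 0, 0, 0, 0, 0, 0, -0.024, 0, 0, 0, 0, 0, 0, -0.032, 0, 0, 0, 0, 0, 0, -0.04, 0, 0, 0, 0, 0]' | python3 -m inch
echo '[0, -0.005, 0, 0, 0, 0, 0, 0, -0.010, 0, 0, 0, 0, 0, 0, -0.015, 0, 0, 0, 0, 0, 0, -0.02, 0, 0, 0, 0, 0]' | python3 -m inch
```

```text
time: 14.82
ee_pos: [0.5471, -0.2069, 0.0933]
tcp_rot: [[-0.956, -0.292, -0.001], [-0.292, 0.956, -0.0], [0.001, 0.0, -1.0]]
contact_force: [-1.5, -1.3, 1.2]
width: 0.002
finger_force: 0.8
time: 15.45
ee_pos: [0.5858, -0.1949, 0.0933]
tcp_rot: [[-0.956, -0.293, 0.0], [-0.293, 0.956, 0.0], [-0.0, 0.0, -1.0]]
contact_force: [-0.4, -0.8, 0.6]
width: -0.001
finger_force: 0.4
time: 15.95
ee_pos: [0.6044, -0.1891, 0.0932]
tcp_rot: [[-0.956, -0.293, -0.0], [-0.293, 0.956, 0.0], [0.0, 0.0, -1.0]]
contact_force: [-0.3, -0.2, -0.8]
width: -0.002
finger_force: 0.5
```

```bash
for i in 1; do echo '[0, -0.002, 0, 0, 0, 0, 0, 0, -0.004, 0, 0, 0, 0, 0]' | python3 -m inch; done; echo '[0, -0.002, 0, 0, 0, 0, 0, 0, -0.003, 0, 0, 0, 0, 0]' | python3 -m inch | grep -E "pos|contact"
```

```text
time: 16.2
ee_pos: [0.6081, -0.1881, 0.0932]
tcp_rot: [[-0.956, -0.293, -0.0], [-0.293, 0.956, 0.0], [0.0, 0.0, -1.0]]
contact_force: [-1.3, -0.8, -0.2]
width: -0.004
finger_force: 0.5
ee_pos: [0.6096, -0.1877, 0.0931]
contact_force: [-6.8, -1.1, 2.8]
```

```bash
echo '[0, -0.001, 0, 0, 0, 0, 0, 0, -0.002, 0, 0, 0, 0, 0]' | python3 -m inch | grep -E "pos|contact"
python3 - <<'E'
from h import *
a=cams.capture("scene")[130:260,150:345,::-1];b=cams.capture("top")[110:230,260:440,::-1]
cv2.imwrite("pics/s3.png",np.hstack([cv2.resize(a,(400,267)),cv2.resize(b,(400,267))]))
E
```

```text
ee_pos: [0.6098, -0.1877, 0.0931]
contact_force: [-11.5, -1.3, 5.4]
```

View pics/s3.png

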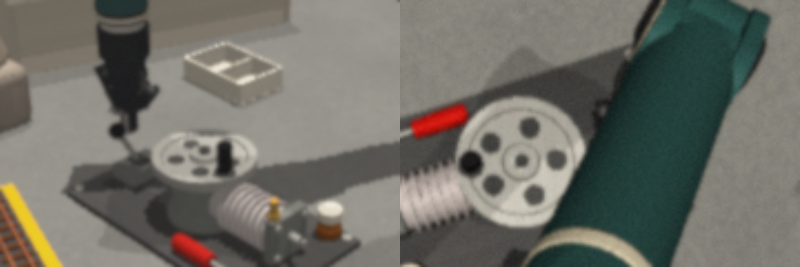

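The lever is over at scene-crop (118,130). It is against its stop, since the force rises with no further motion, and the handle is unmoved. I'll back off, rise and check.

```bash
echo '[0, 0.01, 0, 0, 0, 0, 0, 0, 0.03, 0, 0, 0, 0, 0, 0, 0.05, 0, -0.03, 0, 0, 0, 0, 0.06, 0, -0.08, 0, 0, 0, 0, 0.06, 0, -0.13, 0, 0, 0]' | python3 -m inch
echo '[0, 0.05, -0.02, 0, 0, 0, 0, 0, 0.08, -0.06, -0.02, 0, 0, 0, 0, 0.08, -0.11, -0.04, 0, 0, 0, 0, 0.08, -0.15, -0.04, 0, 0, 0, 0, 0.08, -0.15, -0.04, 0, 0, 0]' | python3 -m inch | grep -E "time|pos|contact"
python3 m.py 2 | grep -E "handle_mid|lever_tip"
python3 - <<'E'
import cv2,numpy as np
a=cv2.imread("pics/scene_2.png")[130:320,150:435];b=cv2.imread("pics/top_2.png")[100:290,200:485]
cv2.imwrite("pics/s4.png",np.hstack([cv2.resize(a,(400,267)),cv2.resize(b,(400,267))]))
E
```

```text
time: 17.42
ee_pos: [0.5551, -0.2047, 0.225]
tcp_rot: [[-0.957, -0.291, 0.001], [-0.291, 0.957, 0.0], [-0.001, -0.0, -1.0]]
contact_force: [1.3, -0.3, 0.3]
width: -0.002
finger_force: 0.0
time: 18.05
ee_pos: [0.5228, -0.3744, 0.2636]
contact_force: [-0.5, 0.2, -0.1]
handle_mid scene [262.1 202.8] 0.59 [0.5382 0.0055 0.14  ]
handle_mid top [161.4 266.2] 0.69 [0.3514 0.3319 0.14  ]
handle_mid top [290.6 181. ] 0.66 [0.5541 0.0096 0.14  ]
lock_lever_tip scene [218.4 215.3] 0.65 [ 0.6505 -0.0439  0.104 ]
lock_lever_tip scene [208.  193.7] 0.6 [ 0.6302 -0.1742  0.104 ]
lock_lever_tip top [369.1 151.9] 0.48 [ 0.6293 -0.1933  0.104 ]
```

View pics/s4.png

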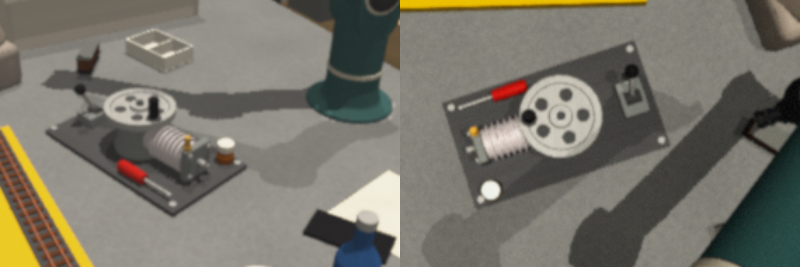

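The lever is over, with its ball at top-crop (632,70). The handle is unmoved at (528,117), and the jar and screwdriver are in place.

```bash
python3 -c "
from workcell import arm
print(arm.job_done())"
```

```text
the job is handed in; nothing more can be done
None
```

I parked the flywheel about 6° past top dead centre by my force estimate, where it stayed when released. I then swung the lock lever to its stop without moving the wheel, and handed the job in at about 19 s; the hand-in returned no verdict.

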